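Lock the dowelling jig's guide at its hidden index hole

TASK

Lock the sliding guide of the dowelling jig: take the steel locating pin out of its wooden rest and put it into the guide's bush, then, with the pin bearing lightly on the hidden index plate below, slide the guide along its rails until the pin drops into the plate's hole. Seat the pin fully, its head down on the bush, and let go of it. Feel your way gently: until the pin is seated, never press or jam it hard against the jig (keep well under 40 N), and leave the other tools where they are.

Things in the scene. Friction and masses are not known exactly. Their poses are not given: they have to be found in the camera images.
- jig: Dowelling jig, screwed down (cannot move): plywood base 100x290x8 mm with two wooden rails along its length, their tops 51 mm above the table. Origin: centre of the underside, on the table; z up; its y axis runs along the rails (the long way), roughly to the robot's left. The guide starts near the right-hand end of its travel.
- plate_mid (a point): Middle of the jig's rails (jig x = y = 0), at the height of the flat top of the steel index plate, 30 mm above the table (a mark on the jig, not the hole). The plate lies hidden under the covers and stays put. Its one round upright hole, 16 mm wide, 22 mm deep, 1.5 mm chamfer, lies at jig x = 0 and at an unknown jig y between -15 and +35 mm.
- guide (a joint): Travel of the sliding guide along the jig's +y, 0 to 0.08 m; at value v the bush is at jig y = v - 0.04 m. Starts at 0 to 0.01; the hidden hole lies further in the + direction, at a value of 0.025 to 0.075. The guide is an aluminium cover strip 55x190x8 mm with a square steel bush in its middle; it slides with about 1 N drag and stays where left.
- bush_top (a point): Centre of the bush's mouth on the sliding guide, 62 mm above the table; axes as the jig's. The bush is 34 mm square and stands 20 mm out of the strip (strip top 42 mm above the table). Its upright round bore, 14.5 mm wide with a 2 mm chamfer at the mouth, goes right through to 34 mm above the table; the index plate lies 4 mm below that.
- pin: Loose steel pin, about 120 g, upright in the pin rest. Origin: its lower tip; z up along the pin. Round shank 12 mm wide, 48 mm long, 3 mm chamfer at the tip; above it a square dark head 24x24x40 mm, sides along the pin's x and y, to grip. In the bush away from the hole the tip stands on the plate, the head 16 mm above the bush; in the hole it goes down those 16 mm.
- pin_rest: Wooden rest, fixed to the table, 56x96 mm, 55 mm high. Origin: centre of the underside. The pin stands in its wider hole (14.5 mm, at rest y = +22 mm) with the head on the rest's top; the narrower hole (10 mm, at y = -24 mm) is empty.
- chisel_1: Bystander: chisel with a wooden handle, 24x235x26 mm, on the table; leave it alone. Origin: centre of the underside.
- chisel_2: Bystander: slightly shorter chisel with a wooden handle, 24x223x26 mm, on the table; leave it alone. Origin: centre of the underside.
- caliper: Bystander: flat steel caliper, 62x164x8 mm, on the table; leave it alone. Origin: centre of the underside.
- plane_mid: Bystander: wooden hand plane, 56x190x68 mm, on the table; leave it alone. Origin: centre of the underside.
- wax_tin: Bystander: small round tin, 56 mm across, 28 mm high, on the table; leave it alone. Origin: centre of the underside.
- pliers: Bystander: pliers lying flat, 60x160x12 mm, on the table; leave it alone. Origin: centre of the underside.
- screwdriver: Bystander: screwdriver with a thick handle, 27x199x29 mm, on the table; leave it alone. Origin: centre of the underside.
- wax_block: Bystander: small pale block of wax, 32x60x26 mm, on the table; leave it alone. Origin: centre of the underside.
Mind the look-alikes: they are no part of the job. Several things have the shape of the pin; the one meant has the colours described above.

How it is judged (in metres and radians):
On the way, in this order (a step that is already met when the one before it is completed fails the run):
1. the pin is in the guide's bush, not yet home (x of pin in the frame of bush_top between -0.004 and 0.004 m and y of pin in the frame of bush_top between -0.004 and 0.004 m and angle between pin's own z axis and vertical below 0.1 rad and z of pin in the frame of bush_top between -0.036 and -0.02 m), for 0.1 s.
2. the guide has been slid on with the pin in its bush, bearing on the jig (x of pin in the frame of bush_top between -0.004 and 0.004 m and y of pin in the frame of bush_top between -0.004 and 0.004 m and angle between pin's own z axis and vertical below 0.1 rad and z of pin in the frame of bush_top below -0.025 m and value of joint guide above 0.018 m and contact force between pin and jig above 0.3 N), for 0.05 s.
3. the pin has dropped into the index hole, its head down on the bush (x of pin in the frame of bush_top between -0.004 and 0.004 m and y of pin in the frame of bush_top between -0.004 and 0.004 m and angle between pin's own z axis and vertical below 0.1 rad and z of pin in the frame of bush_top below -0.0455 m and value of joint guide above 0.02 m), for 0.2 s.
At the end, for the whole second after the job is handed in: The pin stands upright (within 0.1 rad) in the guide's bush and in the index hole, within 4 mm of the bush axis, its head down on the bush to within 2.5 mm, released and at rest; the guide has left its starting end (joint above 0.02). The other tools lie where they were, to within 30 mm (all of step 3 and linear speed of pin below 0.02 m/s and contact force between pin and the fingers below 0.1 N); the robot touches nothing.
It fails at once if the pin is pressed or jammed against the jig (index plate, guide or base) with more than 40 N before it is seated (head still more than 2 mm above the bush) (contact force between pin and jig above 40 N and z of pin in the frame of bush_top above -0.046 m).
It fails at once if a bystander is moved more than 30 mm (distance of any of chisel_1, chisel_2, caliper, plane_mid, wax_tin, pliers, screwdriver, wax_block from where it was at the start of the episode above 0.03 m).
It also fails if it takes over 64 s, if anything falls off the work surface, if the arm or the gripper's body presses on something with over 40 N, if the wrist force passes 120 N, or if a joint passes its speed limit or range.

ROBOT

A 6-joint arm with a two-finger parallel gripper is mounted at the origin on a cart in front of the work surface, level with it; the furniture and walls round the work are solid. World frame = base frame: x ahead of the robot, y to its left, z up, the work surface at z = 0. Lengths are in m, angles in degrees, forces in N, time in s.
With the tool pointing down it reaches from about 0.275 to 0.975 m from the base axis. Payload 8.4 kg.
Tool frame: the origin (TCP) lies midway between the tips of the shut fingers; the grasp point (between the pads) lies 19 mm behind it (ctrl.grip_depth is the distance from the TCP to the grasp point, in m); z points along the fingers, y is the line along which they close (so a half turn about z gives the same grasp; the last joint's range is limited). The gripper opens to 92 mm and grips with 3 to 60 N. Pads are 20 mm wide; open, the fingers measure 128 mm over their backs; the gripper's body (75 mm by 189 mm) begins 69 mm behind the grasp point.
Start: joints at [71.425, 20.225, 93.587, -0, 66.188, -0.138], TCP at [0.198, 0.593, 0.215] pointing down, gripper open.
Joint ranges: [-150.9, 150.9], [-52.94, 120.26], [3.33, 152.33], [-74.26, 254.26], [0, 154.13], [-172.89, 172.89]. Speed limits (degrees/s): [127.2, 127.2, 159.86, 180, 180, 180].

INTERFACE

Orientations are given as a 3x3 rotation matrix whose columns are the frame's x, y, z axes.
In Python, from bench import ctrl gives the robot as it stands.
- The arm moves only by the tool servo_tool, never from a script. Its argument "deltas" is a list of rows, each a list of 7 numbers: the gripper's target within -1 to 1 (shut at 1, half-way at 0, fully open at -1), then the shift along the tool's x, y, z in m, then the turn, a rotation vector about the tool's x, y, z in rad. In form: [[gripper, dx, dy, dz, ax, ay, az], ...]. A call has 1 to 20 rows; each row shifts and turns the commanded pose from where the row before left it, along the tool's axes as they then stand; what a row does not reach is not made up. A row lasts 1/12 s, in which the tool goes at most 41.7 mm and 7.16 degrees, less where a joint would pass 70% of its speed; a pose out of reach is approached as far as the arm can. A call with a gripper value outside its range is refused whole. The fingers move at their own pace and stop on an object; the grip force is fixed at half the most. Time passes only in rows, so rows that do not move let the fingers close. It gives the time, the measured TCP pose, the force, the opening and the grip force at its end, in the units of the state.
- ctrl.sense(): the state, without advancing time (a new reading comes with each control period).
- ctrl.snapshot(name): name is "scene" or "side" or "wrist"; returns the picture (400x640x3 uint8, red, green, blue); there is no depth.
- ctrl.camera_info(name): a dict with "intrinsics" (3x3 intrinsics, pixels), "origin" and "orientation" of the camera in the world. Camera axes: x right, y up, looking along -z (the intrinsics and any distortion apply to the point x, -y, -z); pixel columns grow to the right and rows downward; lengths in m; the calibration is good to about 2 mm. A picture is of the moment at which its call begins: read the wrist's pose just before it. camera_info takes no time and is no camera call; for the wrist camera it gives the pose at the moment of the call.
- ctrl.hand_in(): hands the job in; it is judged then, once.
Trained networks look in the newest picture that a camera, given by its name, has taken for a name from the list of things; names that differ only in an ending like _2 or _b are one class to them, and where a whole thing is asked for, a point or a joint stands for the part that bears it (a point fixed in the world has none). Each returns a list of dicts, best first, with "conf" (0 to 1); they miss things now and then, are a little off and sometimes report something else, mostly with a low value. They report only what shows in the picture. A call takes as long as a camera call. They do not tell look-alikes from the thing itself.
- ctrl.silhouettes(label, camera): "mask" (400x640 bool, what is visible of it) and "bbox" ([left, top, right, bottom] in pixels, round what is visible of it).
The state is a dict: "t": time; "qpos": joint angles; "dq": joint speeds; "joint_efforts": joint torques, N m; "eef_pos": TCP position; "eef_rot": TCP orientation; "contact_force": force on the tool from outside, world axes, zero at the start; "moment": the same for the moment, N m; "finger_gap": finger opening in m; "gripper_force": force on a finger pad.
Only numpy, scipy, OpenCV 4.12 (cv2) and the standard library are available. Lean on these libraries where they do the work, as an engineer would, in place of code of your own. Each camera call takes 0.05 s, during which the arm holds its last target. There are 200 camera calls.

## Working session

There is one attempt and no reset: what is moved stays moved. The work goes in short steps, Python scripts to look and compute and a tool call to move; the robot and the scene stay as the last step left them, time stands still between calls to the robot, and variables do not carry over. Pictures are saved under pics/ and viewed, at most 10 in all, crops included, and the job is handed in when it is done.

Besides the shell and the picture viewer there is one more tool, called after "Request:" as name(argument=value, ...) on one line, values as JSON. servo_tool: Moves the arm, as the interface text tells. Its arguments: {"type":"object","properties":{"deltas":{"type":"array","items":{"type":"array","items":{"type":"number"}}}},"required":["deltas"]}

```bash
mkdir -p pics
python3 - <<'E'
from bench import ctrl
import cv2,numpy as np
s=ctrl.sense(); print(s['t'],s['eef_pos'],s['eef_rot'],s['finger_gap'],s['contact_force'])
for n in ['scene','side']:
    im=ctrl.snapshot(n); cv2.imwrite(f'pics/{n}0.png',im[:,:,::-1]); c=ctrl.camera_info(n); print(n,c)
    for l in ['pin','pin_rest','guide','jig']:
        for d in ctrl.silhouettes(l,n)[:4]: print(l,round(d['conf'],2),d['bbox'])
E
```

```text
0.0 [0.19752429 0.59243936 0.21386974] [[-9.48651286e-01  3.16323464e-01 -4.51416485e-04]
 [ 3.16323785e-01  9.48650411e-01 -1.28838653e-03]
 [ 2.06895446e-05 -1.36502331e-03 -9.99999068e-01]] 0.09222085046307367 [0.12252637 0.23712379 0.75287891]
scene {'intrinsics': array([[461.44345422,   0.        , 316.54219099],
       [  0.        , 461.44345422, 199.99758496],
       [  0.        ,   0.        ,   1.        ]]), 'origin': array([-0.09894749, -0.74728664,  0.77597209]), 'orientation': array([[ 0.76676033,  0.34867947, -0.53898165],
       [-0.64175353,  0.43624411, -0.63074835],
       [ 0.01519857,  0.82952619,  0.55826097]])}
pin 0.85 [293.4, 257.9, 308.3, 287.3]
pin 0.62 [372.4, 224.2, 383.7, 253.2]
pin 0.51 [345.6, 236.4, 361.3, 257.5]
pin_rest 0.74 [230.0, 178.9, 303.9, 250.5]
pin_rest 0.61 [336.7, 248.6, 379.5, 290.2]
guide 0.63 [244.1, 188.2, 294.3, 231.5]
jig 0.71 [227.3, 173.5, 302.6, 244.0]
side {'intrinsics': array([[460.14638651,   0.        , 322.69356757],
       [  0.        , 460.14638651, 196.81686895],
       [  0.        ,   0.        ,   1.        ]]), 'origin': array([0.63001372, 1.33640956, 0.91326147]), 'orientation': array([[-0.99927103, -0.02770835,  0.02626132],
       [ 0.03718187, -0.5504231 ,  0.8340575 ],
       [-0.00865552,  0.83442594,  0.55105211]])}
pin 0.67 [336.4, 156.7, 343.6, 169.7]
pin 0.67 [369.6, 161.5, 379.3, 184.2]
pin_rest 0.76 [328.4, 158.9, 350.8, 182.9]
pin_rest 0.17 [281.3, 220.0, 297.7, 260.6]
guide 0.72 [348.6, 198.0, 370.3, 237.1]
jig 0.74 [339.4, 195.8, 376.5, 264.9]
```

Run:
```python
import cv2,numpy as np
a=cv2.imread('pics/scene0.png')[150:310,210:410]; b=cv2.imread('pics/side0.png')[140:280,260:410]
cv2.imwrite('pics/a.png',cv2.resize(a,None,fx=4,fy=3.75,interpolation=cv2.INTER_CUBIC) if 0 else cv2.resize(a,(750,600),interpolation=cv2.INTER_CUBIC))
cv2.imwrite('pics/b.png',cv2.resize(b,(643,600),interpolation=cv2.INTER_CUBIC))
```

```text
(no output)
```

View pics/a.png

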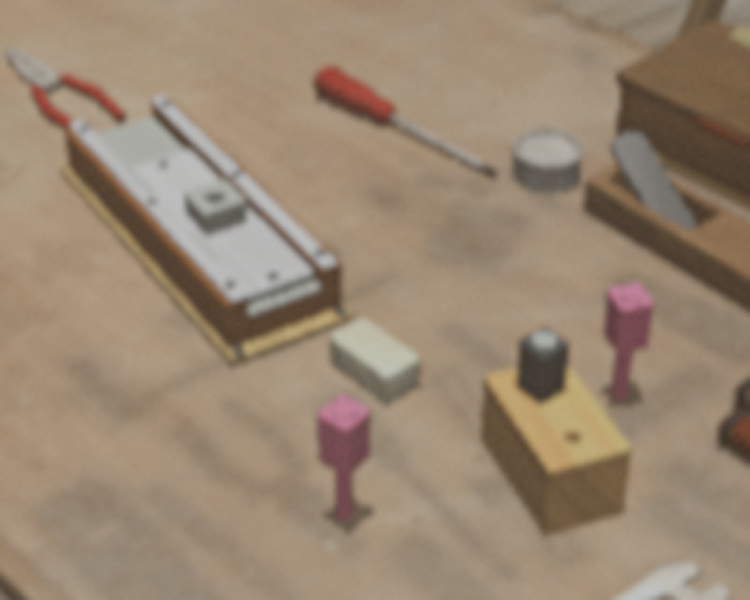

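View pics/b.png

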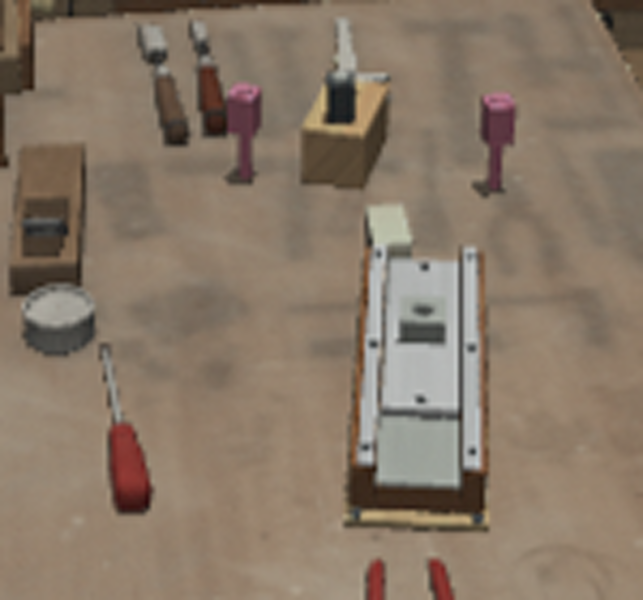

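Scene view: the three pin-shaped things are pink pins at about (301,272) and (378,238), and a dark-headed pin in the wooden rest at (355,246). The dark one in the rest fits the description, and the enlarged crop confirms it. The bush is at about (267,205) in the scene view.

```bash
cat > h.py <<'E'
import numpy as np
from bench import ctrl
def ray(n,uv,c=None):
    c=c or ctrl.camera_info(n); p=np.linalg.inv(c['intrinsics'])@[*uv,1]
    return np.array(c['origin']), np.array(c['orientation'])@[p[0],-p[1],-p[2]]
def onz(n,uv,z,c=None):
    o,d=ray(n,uv,c); return (o+d*(z-o[2])/d[2])
E
python3 - <<'E'
from h import *
A=lambda x,y:(210+x/3.75-.4,150+y/3.75-.4); B=lambda x,y:(260+x/4.287-.4,140+y/4.287-.4)
f=lambda n,l,z:print(n,l,[np.round(onz('scene' if n=='a' else 'side',(A if n=='a' else B)(*p),z)[:2],4).tolist() for p in l])
f('a',[(545,338)],.095); f('b',[(342,74)],.095)
f('a',[(485,378),(548,472),(628,450),(572,436)],.055); f('b',[(303,122),(362,131),(388,85)],.055)
f('a',[(214,199)],.062); f('b',[(423,308)],.062)
f('a',[(72,125),(230,305),(335,262),(160,100)],.051); f('b',[(352,468),(484,470),(483,252),(372,250)],.051)
f('b',[(345,522),(488,525)],.004)
f('a',[(344,520),(622,395)],0);f('b',[(240,178),(490,188)],0)
E
```

```text
a [(545, 338)] [[0.5217, -0.1624]]
b [(342, 74)] [[0.5191, -0.168]]
a [(485, 378), (548, 472), (628, 450), (572, 436)] [[0.4996, -0.1333], [0.4705, -0.2217], [0.5221, -0.2386], [0.5043, -0.208]]
b [(303, 122), (362, 131), (388, 85)] [[0.5535, -0.1561], [0.5034, -0.1379], [0.4738, -0.2187]]
a [(214, 199)] [[0.4752, 0.1347]]
b [(423, 308)] [[0.4789, 0.1386]]
a [(72, 125), (230, 305), (335, 262), (160, 100)] [[0.456, 0.3035], [0.4192, 0.0361], [0.5054, 0.0302], [0.5314, 0.2926]]
b [(352, 468), (484, 470), (483, 252), (372, 250)] [[0.544, 0.3075], [0.4551, 0.3138], [0.422, 0.0493], [0.5091, 0.0421]]
b [(345, 522), (488, 525)] [[0.5482, 0.3088], [0.4503, 0.3165]]
a [(344, 520), (622, 395)] [[0.3845, -0.1325], [0.6063, -0.1587]]
b [(240, 178), (490, 188)] [[0.6094, -0.1554], [0.3908, -0.1273]]
```

Request:
servo_tool(deltas=[[-1, -0.029, -0.0245, -0.003, 0, 0, 0], [-1, -0.029, -0.0245, -0.003, 0, 0, 0], [-1, -0.029, -0.0245, -0.003, 0, 0, 0], [-1, -0.029, -0.0245, -0.003, 0, 0, 0], [-1, -0.029, -0.0245, -0.003, 0, 0, 0], [-1, -0.029, -0.0245, -0.003, 0, 0, 0], [-1, -0.029, -0.0245, -0.003, 0, 0, 0], [-1, -0.029, -0.0245, -0.003, 0, 0, 0], [-1, -0.029, -0.0245, -0.003, 0, 0, 0], [-1, -0.029, -0.0245, -0.003, 0, 0, 0], [-1, -0.029, -0.0245, -0.003, 0, 0, 0], [-1, -0.029, -0.0245, -0.003, 0, 0, 0], [-1, -0.029, -0.0245, -0.003, 0, 0, 0], [-1, -0.029, -0.0245, -0.003, 0, 0, 0], [-1, 0, 0, 0, 0, 0, 0], [-1, 0, 0, 0, 0, 0, 0]])

```text
t: 1.83
eef_pos: [0.4751, 0.1376, 0.2568]
eef_rot: [[-0.947, 0.32, 0.0], [0.32, 0.947, 0.0], [-0.0, 0.0, -1.0]]
contact_force: [-0.1, 0.3, 0.3]
finger_gap: 0.0922
gripper_force: 0.0
```

Run:
```python
from h import *
import cv2,pickle
s=ctrl.sense(); c=ctrl.camera_info('wrist'); im=ctrl.snapshot('wrist')
cv2.imwrite('pics/w1.png',im[:,:,::-1]); pickle.dump(c,open('c1.pkl','wb'))
print(s['t'],s['eef_pos'],s['eef_rot'],s['contact_force'],c)
p=np.array([.477,.137,.062])-c['origin']; q=np.array(c['orientation']).T@p; q=c['intrinsics']@[q[0],-q[1],-q[2]]; print(q/q[2])
```

```text
1.8333 [0.47511945 0.13762959 0.25675624] [[-9.47441100e-01  3.19930091e-01  3.13650098e-04]
 [ 3.19930160e-01  9.47441107e-01  2.01488535e-04]
 [-2.32702750e-04  2.91244646e-04 -9.99999931e-01]] [-0.09815588  0.26882493  0.27328744] {'intrinsics': array([[296.99216969,   0.        , 318.76883418],
       [  0.        , 296.99216969, 197.70946231],
       [  0.        ,   0.        ,   1.        ]]), 'origin': array([0.399565  , 0.16324302, 0.42624248]), 'orientation': array([[ 3.20448753e-01, -9.09105378e-01, -2.66157863e-01],
       [ 9.47265843e-01,  3.07581026e-01,  8.98962495e-02],
       [ 1.39944645e-04, -2.80929394e-01,  9.59728428e-01]])}
[318.69219316 178.68981668   1.        ]
```

View pics/w1.png

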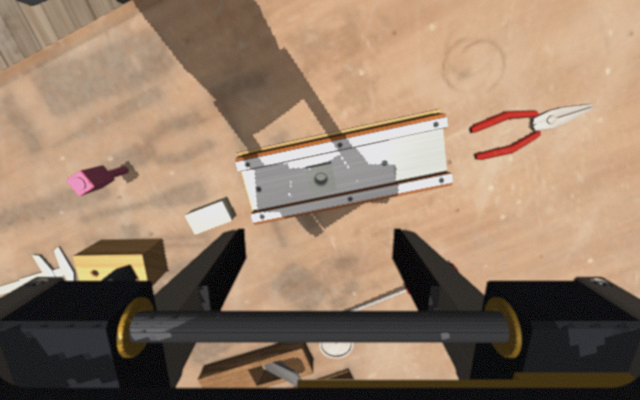

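The wrist view shows the bush bore at (321,179), with rail screws at (248,164)…(436,124) and (262,216)…(441,181). Next I'll look over the pin.

Request:
servo_tool(deltas=[[-1, -0.0175, -0.034, 0, 0, 0, 0], [-1, -0.0175, -0.034, 0, 0, 0, 0], [-1, -0.0175, -0.034, 0, 0, 0, 0], [-1, -0.0175, -0.034, 0, 0, 0, 0], [-1, -0.0175, -0.034, 0, 0, 0, 0], [-1, -0.0175, -0.034, 0, 0, 0, 0], [-1, -0.0175, -0.034, 0, 0, 0, 0], [-1, -0.0175, -0.034, 0.0, 0, 0, 0], [-1, 0, 0, 0, 0, 0, 0], [-1, 0, 0, 0, 0, 0, 0]])

```text
t: 2.72
eef_pos: [0.5212, -0.1631, 0.2562]
eef_rot: [[-0.948, 0.317, -0.001], [0.317, 0.948, 0.001], [0.001, 0.0, -1.0]]
contact_force: [-0.5, -0.1, 0.7]
finger_gap: 0.0924
gripper_force: 0.0
```

Run:
```python
from h import *
import cv2,pickle
s=ctrl.sense(); c=ctrl.camera_info('wrist'); im=ctrl.snapshot('wrist')
cv2.imwrite('pics/w2.png',im[:,:,::-1]); pickle.dump(c,open('c2.pkl','wb'))
print(s['t'],s['eef_pos'],s['contact_force'])
p=np.array([.5205,-.165,.095])-c['origin']; q=np.array(c['orientation']).T@p; q=c['intrinsics']@[q[0],-q[1],-q[2]]; q/=q[2];print(q)
x,y=int(q[0])-50,int(q[1])-40; print(x,y)
cv2.imwrite('pics/w2c.png',cv2.resize(im[y:y+75,x:x+100,::-1],None,fx=8,fy=8,interpolation=cv2.INTER_CUBIC))
c1=pickle.load(open('c1.pkl','rb'))
print('bush',onz('',(320.7,179.2),.061,c1))
R=[onz('',u,.051,c1)[:2] for u in [(248,164),(436,124),(262,216),(441,181)]]; print(np.round(R,4))
for a,b in((0,1),(2,3)): d=R[b]-R[a]; print('yaw',np.degrees(np.arctan2(-d[0],d[1])))
```

```text
2.7167 [ 0.52119078 -0.16313717  0.25615646] [-0.46683533 -0.1110142   0.66344115]
[316.950883   183.53782005   1.        ]
266 143
bush [0.47864438 0.13911094 0.061     ]
[[0.4323 0.057 ]
 [0.4604 0.2946]
 [0.5034 0.0478]
 [0.533  0.2853]]
yaw -6.747462638079474
yaw -7.0969682786773
```

View pics/w2c.png

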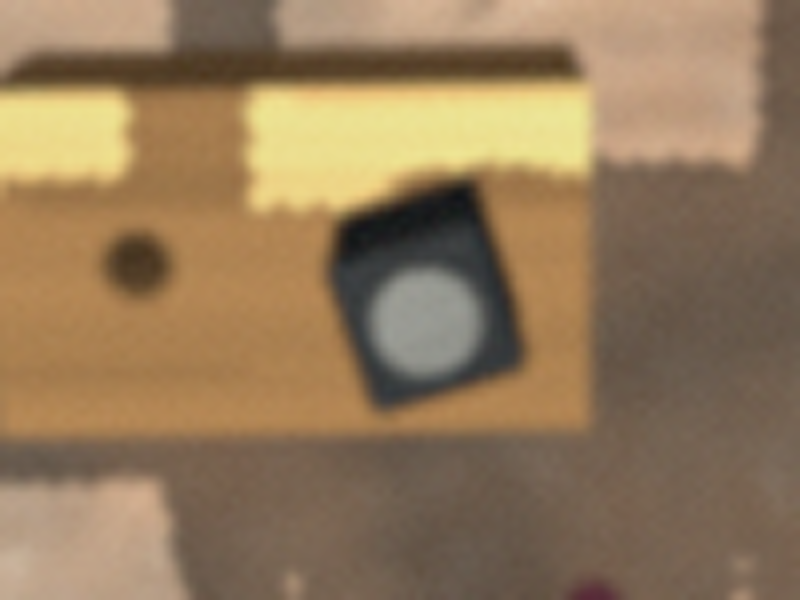

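The dark pin's head centre is at about (319,183) in the wrist view. The head is turned about 19.5° relative to the tool, so I need a turn of about -0.34 rad about tool z.

Run:
```python
from h import *
import pickle
c=pickle.load(open('c2.pkl','rb')); s=ctrl.sense()
p=onz('',(318.9,182.8),.095,c); e=onz('',(266+138/8-.4,143+265/8-.4),.055,c); print(p,'narrow',e, np.round(s['eef_rot'].T@(p-s['eef_pos']),4))
print('pin from rest', e+.046*np.array([.312,.95,0]))
```

```text
[ 0.52038763 -0.16261036  0.095     ] narrow [ 0.50605769 -0.20617407  0.055     ] [ 0.0002 -0.0008  0.1612]
pin from rest [ 0.52040969 -0.16247407  0.055     ]
```

Request:
servo_tool(deltas=[[-1, 0.0005, 0.0003, 0.02, 0, 0, -0.085], [-1, 0, 0, 0.02, 0, 0, -0.085], [-1, 0, 0, 0.02, 0, 0, -0.085], [-1, 0, 0, 0.02, 0, 0, -0.085], [-1, 0, 0, 0.03, 0, 0, 0], [-1, 0, 0, 0.03, 0, 0, 0], [-1, 0, 0, 0.03, 0, 0, 0], [-1, 0, 0, 0.016, 0, 0, 0], [-1, 0, 0, 0.009, 0, 0, 0], [-1, 0, 0, 0, 0, 0, 0], [0, 0, 0, 0, 0, 0, 0], [1, 0, 0, 0, 0, 0, 0], [1, 0, 0, 0, 0, 0, 0], [1, 0, 0, 0, 0, 0, 0], [1, 0, 0, 0, 0, 0, 0], [1, 0, 0, 0, 0, 0, 0], [1, 0, 0, 0, 0, 0, 0]])

```text
t: 4.18
eef_pos: [0.5209, -0.1629, 0.0619]
eef_rot: [[-1.0, -0.018, 0.0], [-0.018, 1.0, -0.0], [-0.0, -0.0, -1.0]]
contact_force: [0.5, 0.6, -0.2]
finger_gap: 0.0473
gripper_force: 0.0
```

Request:
servo_tool(deltas=[[1, 0, 0, 0, 0, 0, 0], [1, 0, 0, 0, 0, 0, 0], [1, 0, 0, 0, 0, 0, 0], [1, 0, 0, 0, 0, 0, 0], [1, 0, 0, 0, 0, 0, 0], [1, 0, 0, 0, 0, 0, 0]])

```text
t: 4.68
eef_pos: [0.5207, -0.1628, 0.0615]
eef_rot: [[-1.0, -0.018, -0.0], [-0.018, 1.0, -0.0], [0.0, 0.0, -1.0]]
contact_force: [0.1, 0.2, 0.0]
finger_gap: 0.0237
gripper_force: 30.0
```

Request:
servo_tool(deltas=[[1, 0, 0, -0.01, 0, 0, 0], [1, 0, 0, -0.02, 0, 0, 0], [1, 0, 0, -0.03, 0, 0, 0], [1, 0, 0, -0.03, 0, 0, 0], [1, 0.0041, 0.0203, 0, 0, 0, 0], [1, 0.0041, 0.0353, 0, 0, 0, 0], [1, 0.0041, 0.0353, 0, 0, 0, 0], [1, 0.0041, 0.0353, 0, 0, 0, 0], [1, 0.0041, 0.0353, 0, 0, 0, 0], [1, 0.0041, 0.0353, 0, 0, 0, 0], [1, 0.0041, 0.0353, 0, 0, 0, 0], [1, 0.0041, 0.0353, 0, 0, 0, 0], [1, 0.0041, 0.0353, 0.012, 0, 0, 0], [1, 0, 0, 0.012, 0, 0, 0], [1, 0, 0, 0, 0, 0, 0], [1, 0, 0, 0, 0, 0, 0], [1, 0, 0, 0, 0, 0, 0]])

```text
t: 6.1
eef_pos: [0.4786, 0.1386, 0.1282]
eef_rot: [[-1.0, -0.018, 0.0], [-0.018, 1.0, -0.0], [-0.0, -0.0, -1.0]]
contact_force: [-0.6, -1.0, -1.7]
finger_gap: 0.0236
gripper_force: 30.0
```

Run:
```python
from h import *
import cv2
s=ctrl.sense(); print(s['eef_pos'],s['contact_force'],s['finger_gap'])
P=lambda n,p:(lambda c:(lambda q:(q/q[2])[:2])(c['intrinsics']@(np.array([1,-1,-1])*(np.array(c['orientation']).T@(np.array(p)-c['origin'])))))(ctrl.camera_info(n))
o=[]
for n in('scene','side'):
    im=ctrl.snapshot(n); q=P(n,[.4786,.1391,.08]); x,y=int(q[0])-22,int(q[1])-30
    print(n,x,y,[np.round((P(n,[.4786,.1391,z])-[x,y])*8.8,0) for z in(.062,.075)])
    o.append(cv2.resize(im[y:y+60,x:x+44,::-1],None,fx=8.8,fy=8.8,interpolation=cv2.INTER_CUBIC))
cv2.imwrite('pics/i1.png',np.hstack(o))
```

```text
[0.47861519 0.13861971 0.12823683] [-0.56579434 -1.00515848 -1.71984413] 0.023606943338920435
scene 244 166 [array([200., 313.]), array([199., 278.])]
side 336 176 [array([197., 313.]), array([198., 283.])]
```

View pics/i1.png

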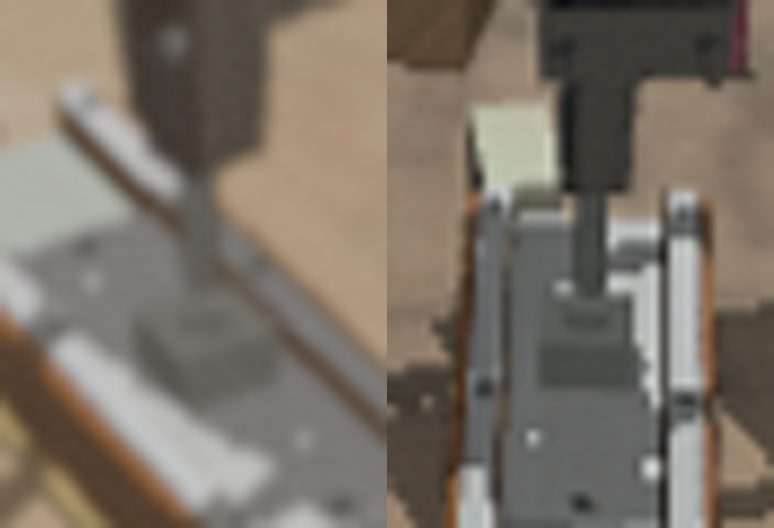

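Scene half of the picture: the tip is at about (202,288), above the bore at (203,322). Side half: the pin is at about 203 and the bore at about 198, so the pin is roughly 1 mm too far toward -x. That is within the chamfer's capture range. I'll nudge it and lower gently.

Request:
servo_tool(deltas=[[1, -0.0007, 0, 0.004, 0, 0, 0], [1, 0, 0, 0.004, 0, 0, 0], [1, 0, 0, 0.003, 0, 0, 0], [1, 0, 0, 0.002, 0, 0, 0], [1, 0, 0, 0.002, 0, 0, 0], [1, 0, 0, 0.001, 0, 0, 0], [1, 0, 0, 0, 0, 0, 0]])

```text
t: 6.78
eef_pos: [0.4789, 0.1392, 0.1113]
eef_rot: [[-1.0, -0.018, -0.0], [-0.018, 1.0, -0.0], [0.0, -0.0, -1.0]]
contact_force: [-0.4, 0.1, -0.9]
finger_gap: 0.0239
gripper_force: 30.0
```

Request:
servo_tool(deltas=[[1, 0, 0, 0.003, 0, 0, 0], [1, 0, 0, 0.003, 0, 0, 0], [1, 0, 0, 0.003, 0, 0, 0], [1, 0, 0, 0.003, 0, 0, 0], [1, 0, 0, 0.003, 0, 0, 0], [1, 0, 0, 0.003, 0, 0, 0], [1, 0, 0, 0.002, 0, 0, 0], [1, 0, 0, 0, 0, 0, 0], [1, 0, 0, 0, 0, 0, 0]])

```text
t: 7.53
eef_pos: [0.479, 0.1392, 0.0915]
eef_rot: [[-1.0, -0.018, -0.0], [-0.018, 1.0, -0.0], [0.0, -0.0, -1.0]]
contact_force: [-1.1, 1.0, -1.4]
finger_gap: 0.0238
gripper_force: 30.0
```

Request:
servo_tool(deltas=[[1, 0, 0, 0.002, 0, 0, 0], [1, 0, 0, 0.002, 0, 0, 0], [1, 0, 0, 0.001, 0, 0, 0], [1, 0, 0, 0.001, 0, 0, 0], [1, 0, 0, 0, 0, 0, 0]])

```text
t: 7.95
eef_pos: [0.4789, 0.1392, 0.0854]
eef_rot: [[-1.0, -0.018, -0.0], [-0.018, 1.0, -0.0], [0.0, -0.0, -1.0]]
contact_force: [-0.1, -0.7, -0.6]
finger_gap: 0.0237
gripper_force: 30.0
```

Request:
servo_tool(deltas=[[1, 0, 0, 0.0005, 0, 0, 0], [1, 0, 0, 0.0005, 0, 0, 0], [1, 0, 0, 0, 0, 0, 0]])

```text
t: 8.2
eef_pos: [0.4791, 0.1393, 0.0846]
eef_rot: [[-1.0, -0.018, 0.0], [-0.018, 1.0, 0.0], [-0.0, 0.0, -1.0]]
contact_force: [-0.1, 0.0, -1.6]
finger_gap: 0.0239
gripper_force: 30.0
```

Request:
servo_tool(deltas=[[1, 0, 0, 0.0005, 0, 0, 0], [1, 0, 0, 0.0005, 0, 0, 0], [1, 0, 0, 0, 0, 0, 0]])

```text
t: 8.45
eef_pos: [0.4793, 0.1393, 0.0844]
eef_rot: [[-1.0, -0.018, 0.0], [-0.018, 1.0, 0.0], [-0.0, 0.0, -1.0]]
contact_force: [-3.0, -0.8, 9.4]
finger_gap: 0.0238
gripper_force: 30.0
```

The pin is on the plate at about 10 N. I'll ease off slightly and slide along the rails.

Request:
servo_tool(deltas=[[1, 0, 0, -0.0003, 0, 0, 0], [1, -0.00014, 0.001, 0, 0, 0, 0], [1, -0.00014, 0.001, 0, 0, 0, 0], [1, -0.00014, 0.001, 0, 0, 0, 0], [1, -0.00014, 0.001, 0, 0, 0, 0], [1, 0, 0, 0, 0, 0, 0]])

```text
t: 8.95
eef_pos: [0.4796, 0.1425, 0.0844]
eef_rot: [[-1.0, -0.019, 0.0], [-0.019, 1.0, -0.002], [-0.0, -0.002, -1.0]]
contact_force: [-0.9, -6.3, 9.0]
finger_gap: 0.0238
gripper_force: 30.0
```

Request:
servo_tool(deltas=[[1, 0, 0, -0.0002, 0, 0, 0], [1, -0.00014, 0.001, 0, 0, 0, 0], [1, -0.00014, 0.001, 0, 0, 0, 0], [1, -0.00014, 0.001, 0, 0, 0, 0], [1, -0.00014, 0.001, 0, 0, 0, 0], [1, -0.00014, 0.001, 0, 0, 0, 0], [1, -0.00014, 0.001, 0, 0, 0, 0], [1, 0, 0, 0, 0, 0, 0]])

```text
t: 9.62
eef_pos: [0.4804, 0.1488, 0.0844]
eef_rot: [[-1.0, -0.019, 0.0], [-0.019, 1.0, -0.001], [-0.0, -0.001, -1.0]]
contact_force: [-0.8, -4.3, 5.4]
finger_gap: 0.0236
gripper_force: 30.0
```

Request:
servo_tool(deltas=[[1, -0.00014, 0.001, 0, 0, 0, 0], [1, -0.00014, 0.001, 0, 0, 0, 0], [1, -0.00014, 0.001, 0, 0, 0, 0], [1, -0.00014, 0.001, 0, 0, 0, 0], [1, 0, 0, 0, 0, 0, 0]])

```text
t: 10.03
eef_pos: [0.4808, 0.1527, 0.0844]
eef_rot: [[-1.0, -0.019, 0.0], [-0.019, 1.0, -0.001], [-0.0, -0.001, -1.0]]
contact_force: [-1.0, -3.8, 5.6]
finger_gap: 0.0237
gripper_force: 30.0
```

Request:
servo_tool(deltas=[[1, -0.00014, 0.001, 0, 0, 0, 0], [1, -0.00014, 0.001, 0, 0, 0, 0], [1, -0.00014, 0.001, 0, 0, 0, 0], [1, -0.00014, 0.001, 0, 0, 0, 0], [1, 0, 0, 0, 0, 0, 0]])

```text
t: 10.45
eef_pos: [0.4813, 0.1568, 0.0844]
eef_rot: [[-1.0, -0.019, -0.0], [-0.019, 1.0, -0.001], [0.0, -0.001, -1.0]]
contact_force: [-0.9, -4.2, 5.7]
finger_gap: 0.0237
gripper_force: 30.0
```

Request:
servo_tool(deltas=[[1, -0.00014, 0.001, 0, 0, 0, 0], [1, -0.00014, 0.001, 0, 0, 0, 0], [1, -0.00014, 0.001, 0, 0, 0, 0], [1, -0.00014, 0.001, 0, 0, 0, 0], [1, 0, 0, 0, 0, 0, 0]])

```text
t: 10.87
eef_pos: [0.4818, 0.1608, 0.0844]
eef_rot: [[-1.0, -0.019, -0.0], [-0.019, 1.0, -0.001], [0.0, -0.001, -1.0]]
contact_force: [-0.3, -4.4, 5.9]
finger_gap: 0.0238
gripper_force: 30.0
```

Request:
servo_tool(deltas=[[1, -0.00014, 0.001, 0, 0, 0, 0], [1, -0.00014, 0.001, 0, 0, 0, 0], [1, -0.00014, 0.001, 0, 0, 0, 0], [1, -0.00014, 0.001, 0, 0, 0, 0], [1, 0, 0, 0, 0, 0, 0]])

```text
t: 11.28
eef_pos: [0.4822, 0.1647, 0.0844]
eef_rot: [[-1.0, -0.019, -0.0], [-0.019, 1.0, -0.001], [0.0, -0.001, -1.0]]
contact_force: [-1.4, -4.0, 6.5]
finger_gap: 0.024
gripper_force: 30.0
```

Request:
servo_tool(deltas=[[1, -0.00014, 0.001, 0, 0, 0, 0], [1, -0.00014, 0.001, 0, 0, 0, 0], [1, -0.00014, 0.001, 0, 0, 0, 0], [1, -0.00014, 0.001, 0, 0, 0, 0], [1, 0, 0, 0, 0, 0, 0]])

```text
t: 11.7
eef_pos: [0.4827, 0.1688, 0.0844]
eef_rot: [[-1.0, -0.019, -0.0], [-0.019, 1.0, -0.001], [0.0, -0.001, -1.0]]
contact_force: [-1.8, -3.9, 5.4]
finger_gap: 0.0238
gripper_force: 30.0
```

Request:
servo_tool(deltas=[[1, -0.00014, 0.001, 0, 0, 0, 0], [1, -0.00014, 0.001, 0, 0, 0, 0], [1, -0.00014, 0.001, 0, 0, 0, 0], [1, -0.00014, 0.001, 0, 0, 0, 0], [1, 0, 0, 0, 0, 0, 0]])

```text
t: 12.12
eef_pos: [0.4833, 0.1734, 0.0842]
eef_rot: [[-1.0, -0.018, 0.0], [-0.018, 1.0, -0.0], [-0.0, -0.0, -1.0]]
contact_force: [-0.4, -2.3, 3.2]
finger_gap: 0.0242
gripper_force: 30.0
```

Request:
servo_tool(deltas=[[1, -0.00014, 0.001, 0, 0, 0, 0], [1, -0.00014, 0.001, 0, 0, 0, 0], [1, -0.00014, 0.001, 0, 0, 0, 0], [1, -0.00014, 0.001, 0, 0, 0, 0], [1, 0, 0, 0, 0, 0, 0]])

```text
t: 12.53
eef_pos: [0.4836, 0.1777, 0.0839]
eef_rot: [[-1.0, -0.018, -0.0], [-0.018, 1.0, 0.0], [0.0, 0.0, -1.0]]
contact_force: [0.6, -0.4, -1.6]
finger_gap: 0.024
gripper_force: 30.0
```

The force has fallen away, so the hole is here. I'll probe downward gently.

Request:
servo_tool(deltas=[[1, -0.00014, 0.001, 0, 0, 0, 0], [1, 0, 0, 0.0005, 0, 0, 0], [1, 0, 0, 0.0005, 0, 0, 0], [1, 0, 0, 0.0005, 0, 0, 0], [1, 0, 0, 0, 0, 0, 0]])

```text
t: 12.95
eef_pos: [0.4837, 0.1784, 0.0825]
eef_rot: [[-1.0, -0.018, -0.0], [-0.018, 1.0, 0.0], [0.0, 0.0, -1.0]]
contact_force: [0.7, 0.6, -0.9]
finger_gap: 0.0235
gripper_force: 30.0
```

Request:
servo_tool(deltas=[[1, 0, 0, 0.001, 0, 0, 0], [1, 0, 0, 0.001, 0, 0, 0], [1, 0, 0, 0, 0, 0, 0]])

```text
t: 13.2
eef_pos: [0.4837, 0.1783, 0.0804]
eef_rot: [[-1.0, -0.018, -0.0], [-0.018, 1.0, -0.0], [0.0, -0.0, -1.0]]
contact_force: [-0.5, -0.1, -0.5]
finger_gap: 0.0238
gripper_force: 30.0
```

Request:
servo_tool(deltas=[[1, 0, 0, 0.0005, 0, 0, 0], [1, 0, 0, 0.0005, 0, 0, 0], [1, 0, 0, 0, 0, 0, 0]])

```text
t: 13.45
eef_pos: [0.4837, 0.1783, 0.0795]
eef_rot: [[-1.0, -0.018, -0.0], [-0.018, 1.0, -0.0], [0.0, -0.0, -1.0]]
contact_force: [0.1, -1.2, -1.2]
finger_gap: 0.0236
gripper_force: 30.0
```

Request:
servo_tool(deltas=[[1, 0, 0, 0.001, 0, 0, 0], [1, 0, 0, 0.001, 0, 0, 0], [1, 0, 0, 0.001, 0, 0, 0], [1, 0, 0, 0.001, 0, 0, 0], [1, 0, 0, 0, 0, 0, 0]])

```text
t: 13.87
eef_pos: [0.4837, 0.1783, 0.0754]
eef_rot: [[-1.0, -0.018, -0.0], [-0.018, 1.0, -0.0], [0.0, -0.0, -1.0]]
contact_force: [-0.0, -0.4, -1.7]
finger_gap: 0.0239
gripper_force: 30.0
```

Request:
servo_tool(deltas=[[1, 0, 0, 0.0015, 0, 0, 0], [1, 0, 0, 0.0015, 0, 0, 0], [1, 0, 0, 0.0015, 0, 0, 0], [1, 0, 0, 0.001, 0, 0, 0], [1, 0, 0, 0, 0, 0, 0]])

```text
t: 14.28
eef_pos: [0.4837, 0.1783, 0.0698]
eef_rot: [[-1.0, -0.018, -0.0], [-0.018, 1.0, -0.0], [0.0, -0.0, -1.0]]
contact_force: [-0.4, -0.4, -1.4]
finger_gap: 0.0238
gripper_force: 30.0
```

Request:
servo_tool(deltas=[[1, 0, 0, 0.0005, 0, 0, 0], [1, 0, 0, 0.0005, 0, 0, 0], [1, 0, 0, 0.0005, 0, 0, 0], [1, 0, 0, 0.0005, 0, 0, 0], [1, 0, 0, 0, 0, 0, 0], [1, 0, 0, 0, 0, 0, 0], [1, 0, 0, 0, 0, 0, 0]])

```text
t: 14.87
eef_pos: [0.4839, 0.1784, 0.0685]
eef_rot: [[-1.0, -0.018, 0.0], [-0.018, 1.0, 0.0], [-0.0, 0.0, -1.0]]
contact_force: [-2.5, 0.8, 6.2]
finger_gap: 0.0238
gripper_force: 30.0
```

The head is on the bush at TCP z 0.0685, as expected. I'll release and back off straight up.

Request:
servo_tool(deltas=[[1, 0, 0, -0.0004, 0, 0, 0], [0.3, 0, 0, 0, 0, 0, 0], [0, 0, 0, 0, 0, 0, 0], [-0.2, 0, 0, 0, 0, 0, 0], [-0.2, 0, 0, 0, 0, 0, 0], [-0.2, 0, 0, 0, 0, 0, 0], [-0.2, 0, 0, 0, 0, 0, 0], [-0.2, 0, 0, 0, 0, 0, 0], [-0.2, 0, 0, -0.01, 0, 0, 0], [-0.2, 0, 0, -0.02, 0, 0, 0], [-0.2, 0, 0, -0.03, 0, 0, 0], [-0.2, 0, 0, -0.03, 0, 0, 0], [-0.2, 0, 0, -0.03, 0, 0, 0], [-0.2, 0, 0, -0.03, 0, 0, 0], [-0.2, 0, 0, 0, 0, 0, 0], [-0.2, 0, 0, 0, 0, 0, 0]])

```text
t: 16.2
eef_pos: [0.4849, 0.1787, 0.2208]
eef_rot: [[-1.0, -0.018, 0.004], [-0.018, 1.0, 0.001], [-0.004, 0.001, -1.0]]
contact_force: [-0.2, 0.7, -0.3]
finger_gap: 0.055
gripper_force: 0.0
```

Run:
```python
from h import *
import cv2
s=ctrl.sense(); print(s['t'],s['eef_pos'],s['contact_force'],s['finger_gap'])
o=[]
for n,(x,y) in(('scene',(235,150)),('side',(325,165))):
    im=ctrl.snapshot(n); o.append(cv2.resize(im[y:y+80,x:x+60,::-1],None,fx=6.6,fy=6.6,interpolation=cv2.INTER_CUBIC))
cv2.imwrite('pics/f1.png',np.hstack(o))
```

```text
16.2 [0.48485916 0.17871966 0.22079052] [-0.19417408  0.74543382 -0.3304166 ] 0.05496570504505657
```

View pics/f1.png

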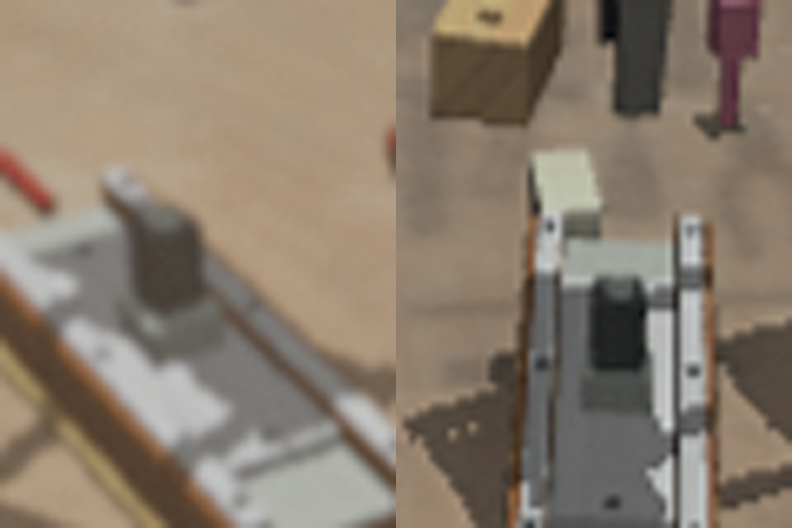

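Both views show the pin upright with its head flat on the bush: around (165,260) in the scene half and (618,325) in the side half. The gripper is clear of it.

```bash
python3 -c "
from bench import ctrl
print(ctrl.hand_in())"
```

```text
the job is handed in; nothing more can be done
None
```

The pin is seated in the index hole with its head down on the bush and released, and the job is handed in; the hand-in returned no verdict, but forces during the slide stayed around 10 N or less and the final pictures show the pin upright and the gripper clear.

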